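# Take the left-hand spinner off a fan head

### The job

The fan head lies on its back on the pottery bench to be cleaned of clay dust. Unscrew the fluted spinner that holds the blade on the shaft: its thread is left-handed, as the arrow engraved on its top shows, so it comes off clockwise seen from above; ease it up as the thread lets it rise, neither forcing or dragging on the thread and shaft nor pressing on the blade. Then set the spinner down gently in the white saucer, engraved face up as it came off, and leave the other things where they are.

Things in the scene. Friction and masses are not known exactly. Their poses are not given: they have to be found in the camera images.
- spinner: Loose grey plastic spinner (blade nut): fluted round cap, 42 mm in diameter, 32 mm tall, 50 g, flat closed top, open threaded underside, held by a light grip (25 to 60 N). Origin: centre of its underside; z up. Its yaw shows how far it has turned: the straight line engraved on its top and side lies along its +x. It starts screwed fully home, this line over the hub's line.
- spinner_top (a point): Centre of the spinner's flat top, 32 mm above its origin, with a straight line engraved to the rim and a curved arrow engraved clockwise. The thread is left-hand and coarse: turned clockwise from above (yaw falling) it drives the spinner up several mm a turn; the gripper must give way, by feel. About 1 mm play up and down, 0.7 mm sideways; it sinks through the play if let go; anticlockwise jams it.
- shaft: Fixed steel shaft end, coarse thread 18 mm in diameter, ending 19 mm above the hub, hidden in the spinner at first. Origin: on the axis at the hub's top, 150 mm above the bench, where the spinner's underside sits when home; z up. The thread lets go between half and three quarters of a turn past the hub's line; a light lift tells. More than 25 N of pull, push or side load from the spinner damages it.
- fan: Fan head, fixed: black motor housing (108 mm in diameter, 90 mm tall) standing on its back, with the rear wire guard (260 mm in diameter, rim 130 mm above the bench), shaft straight up. Origin: on the bench under the shaft; z up. A wooden stick (160 mm tall, 94 mm from the axis) through the guard keeps the blade from turning.
- blade: The fan's grey plastic blade: hub 62 mm in diameter, four thin blades out to 110 mm from the axis, all lower than the hub's top. Origin: centre of the hub's top; a line is engraved there along +x. A springy washer presses it up on the spinner with 8 N; it follows the spinner up 1.5 mm at most and gives 2 mm downward. Thin: the robot must not press on it (15 N).
- saucer: Loose white ceramic saucer, 170 mm across and 20 mm tall, empty, about 0.35 kg. Origin: centre of its underside; z up.
- saucer_in (a point): Centre of the saucer's flat inner floor, 5 mm above the bench; the floor is flat to 48 mm from here.
- bowl: Bystander: unfired clay bowl, 124 mm across and 50 mm tall. Origin: centre of its underside.
- mug: Bystander: white mug, 72 mm across without its handle and 85 mm tall. Origin: centre of its underside.
- trimmer: Bystander: wooden-handled loop tool, 170 mm long, lying beyond the work. Origin: under its middle.
Things that resemble listed ones, but are neither listed nor needed, are in the scene too. There is more than one size of the spinner; the one meant has the size given above.

How it is judged (in metres and radians):
On the way, in this order (a step that is already met when the one before it is completed fails the run):
1. the spinner has been turned part of the way off: it has risen 4 to 10.5 mm, still on the shaft (z of spinner in the frame of shaft between 0.004 and 0.0105 m and horizontal distance between spinner and shaft below 0.004 m), for 0.2 s.
2. the spinner has been lifted clear of the shaft (z of spinner in the frame of shaft above 0.024 m), for 0.1 s.
At the end, for the whole second after the job is handed in: The spinner stands at rest on the saucer's flat floor, its engraved face up (within about 8 degrees) and its middle within 40 mm of the saucer's middle; the saucer is flat on the bench; the other things are where they were (horizontal distance between spinner and saucer_in below 0.04 m and z of spinner in the frame of saucer_in between -0.004 and 0.004 m and angle between spinner's own z axis and vertical below 0.15 rad and linear speed of spinner below 0.02 m/s and angular speed of spinner below 0.2 rad/s and angle between saucer's own z axis and vertical below 0.1 rad); the robot touches nothing.
It fails at once if the thread or shaft is forced: more than 25 N between the spinner and the shaft (contact force between spinner and shaft above 25 N).
It fails at once if the blade is pressed: more than 15 N between the robot and the blade (contact force between any of the arm, the fingers and blade above 15 N).
It fails at once if the spinner is dropped: it moves faster than 0.4 m/s with no finger touching it (contact force between the fingers and spinner below 0.01 N and linear speed of spinner above 0.4 m/s).
It fails at once if the saucer is struck with more than 40 N or moved more than 30 mm (contact force between spinner and saucer above 40 N or distance of saucer from where it was at the start of the episode above 0.03 m).
It fails at once if the bowl, mug or loop tool is moved more than 15 mm (distance of any of bowl, mug, trimmer from where it was at the start of the episode above 0.015 m).
It also fails if it takes over 69 s, if anything falls off the work surface, if the arm or the gripper's body presses on something with over 40 N, if the wrist force passes 120 N, or if a joint passes its speed limit or range.

### The arm

A 6-joint arm with a two-finger parallel gripper is mounted at the origin on the work surface. World frame = base frame: x ahead of the robot, y to its left, z up, the work surface at z = 0. Lengths are in m, angles in degrees, forces in N, time in s.
With the tool pointing down it reaches from about 0.375 to 0.75 m from the base axis. Payload 9 kg.
Tool frame: the origin (TCP) lies on the centre line of the jaws, within the pads' length; the fingertips stand 19 mm ahead of it and the grasp point (between the pads) is the TCP; x points along the fingers, z is the direction in which the jaws open and shut, and the axes are right-handed (so a half turn about x gives the same grasp; the last joint's range is limited). The gripper opens to 85 mm and grips with 20 to 120 N. Pads are 22 mm wide; open, the fingers measure 114 mm over their backs; the gripper's body (76 mm by 85 mm) begins 54 mm behind the grasp point. The pads swing forward as they close: fully open they stand 13 mm farther back than shut.
Start: joints at [-84.838, 5.964, 5.575, 89.605, 0, 77.527], TCP at [0.182, -0.572, 0.25] pointing down, gripper open.
Joint ranges: [-171.21, 171.21], [-48.23, 106.86], [-62.78, 66.21], [-105.2, 120.99], [-86.42, 89.51], [-180, 180]. Speed limits (degrees/s): [127.2, 127.2, 147.25, 180, 180, 180].

### API

Orientations are given as a 3x3 rotation matrix whose columns are the frame's x, y, z axes.
In Python, from bench import env, vision, job gives the robot as it stands.
- The arm moves only by the shell command python3 -m inch 'ROWS' [FORCE]. ROWS is a JSON object of lists of equal length, an entry for each row: "angular": the turn, a rotation vector about the world's x, y, z in rad, a list of three; "translation": the shift along the world's x, y, z in mm, a list of three; "grip": the opening, from 0 (shut) to 1 (fully open). A call has 1 to 8 rows; each row is the pose to reach, as a shift and turn from the pose commanded when the call began; what a row does not reach only later rows make up. A row lasts 1/8 s, in which the tool goes at most 62.5 mm and 10.7 degrees, less where a joint would pass 70% of its speed; a pose out of reach is approached as far as the arm can. A call with a gripper value outside its range is refused whole. The fingers move at their own pace and stop on an object; FORCE is the grip in N (left out, the last holds). Time passes only in rows, so rows that repeat a pose let the fingers close. It gives the time, the measured TCP pose, the force and the opening at its end, in the units of the state.
- env.read_state(): the state, without advancing time (a new reading comes with each control period).
- vision.snapshot(name): name is "scene" or "top"; returns a dict with "img" (400x640x3 uint8, red, green, blue), "depth" (400x640 float32, m along the optical axis (not along the pixel's ray), 0 where there is no reading), "K" (3x3 intrinsics, pixels), "k1" (the pictures are not rectified: a ray, as slopes to the right and down, at radius r is drawn at 1 + k1 r^2 times it, then the intrinsics apply), "cam_to_world" (4x4, takes a point from camera to world coordinates). Camera axes: x right, y up, looking along -z (the intrinsics and any distortion apply to the point x, -y, -z); pixel columns grow to the right and rows downward; lengths in m; the calibration is good to about 2 mm. A picture is of the moment at which its call begins.
- job.job_done(): hands the job in, once; it reports no verdict.
The state is a dict: "clock": time; "qpos": joint angles; "dq": joint speeds; "effort": joint torques, N m; "tool_pos": TCP position; "eef_rot": TCP orientation; "contact_force": force on the tool from outside, world axes, zero at the start; "moment": the same for the moment, N m; "finger_gap": finger opening in m.
Only numpy, scipy, OpenCV 4.12 (cv2) and the standard library are available. Lean on these libraries where they do the work, as an engineer would, in place of code of your own. Each camera call takes 0.05 s, during which the arm holds its last target.

## Working session

There is one attempt and no reset: what is moved stays moved. The work goes in short steps, Python scripts to look and compute and a shell command to move; the robot and the scene stay as the last step left them, time stands still between calls to the robot, and variables do not carry over. Pictures are saved under pics/ and viewed, and the job is handed in when it is done.

```bash
ls; mkdir -p pics
python3 - <<'E'
from bench import env, vision, job
import cv2,numpy as np
s=env.read_state();print(s)
for n in("scene","top"):
    d=vision.snapshot(n);cv2.imwrite(f"pics/{n}0.png",d["img"][:,:,::-1]);np.savez(f"{n}0.npz",**d)
    print(n,d["K"],d["k1"],d["cam_to_world"])
E
```

```text
pics
{'clock': 0.0, 'qpos': array([-8.48374492e+01,  5.99762968e+00,  5.52638659e+00,  8.96069211e+01,
       -6.39741785e-04,  7.75290510e+01]), 'dq': array([ 0.08129165, -0.0920773 ,  0.03185264,  0.0458015 , -0.12387953,
        0.02306527]), 'effort': array([-3.34345081e-03, -5.56930876e+01,  5.03649580e+01,  1.68820471e-02,
       -4.46209333e-04, -8.47800720e-06]), 'tool_pos': array([ 0.1817554 , -0.57146406,  0.24952598]), 'eef_rot': array([[-1.33875279e-04,  9.53013731e-01,  3.02927070e-01],
       [ 1.35768368e-03,  3.02926967e-01, -9.53012806e-01],
       [-9.99999069e-01,  2.83694285e-04, -1.33444562e-03]]), 'contact_force': array([-0.37144574, -0.72738928,  0.51200742]), 'moment': array([ 0.00307307, -0.0110561 , -0.02014484]), 'finger_gap': 0.08513332265979393}
scene [[426.78387365   0.         324.95176362]
 [  0.         426.78387365 202.18020364]
 [  0.           0.           1.        ]] -0.10201423804084994 [[-0.37211318 -0.52948326  0.76235114  1.31833825]
 [ 0.92811155 -0.20175693  0.31289469  0.39943337]
 [-0.01186287  0.82397914  0.56649594  0.64660697]
 [ 0.          0.          0.          1.        ]]
top [[462.117712     0.         316.94797729]
 [  0.         462.117712   209.51929521]
 [  0.           0.           1.        ]] -0.05278575406552617 [[-0.02678694  0.98539356 -0.16817252  0.39215885]
 [-0.99958601 -0.02463652  0.01486083  0.08566564]
 [ 0.01050058  0.16850098  0.98564555  1.2983325 ]
 [ 0.          0.          0.          1.        ]]
```

View pics/scene0.png

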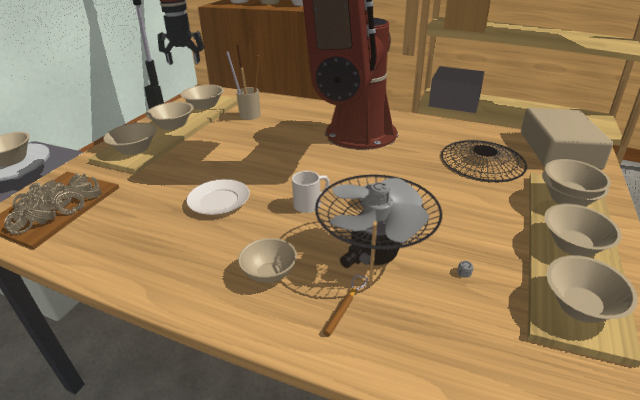

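View pics/top0.png

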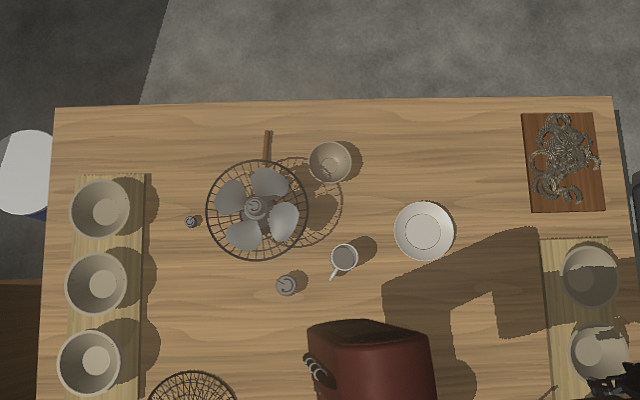

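In the top view there are three fluted caps: one on the fan hub (255,207), a small one at (191,221) and a loose one at (286,285). The one on the hub fits the description, because it is screwed onto the shaft. I'll enlarge it and measure it.

```bash
cat > h.py <<'E'
import numpy as np,cv2
from bench import env, vision, job
def load(n):
    return dict(np.load(n+".npz"))
def ray(d,u,v):
    K=d["K"];k1=float(d["k1"])
    p=cv2.undistortPoints(np.array([[[u,v]]],float),K,np.array([k1,0,0,0,0.]))[0,0]
    R=d["cam_to_world"][:3,:3];o=d["cam_to_world"][:3,3]
    r=R@np.array([p[0],-p[1],-1]);return o,r
def onz(d,u,v,z):
    o,r=ray(d,u,v);return o+r*(z-o[2])/r[2]
def dep(d,u,v):
    o,r=ray(d,u,v);return o+r*float(d["depth"][int(round(v)),int(round(u))])
def proj(d,P):
    M=np.linalg.inv(d["cam_to_world"]);q=M[:3,:3]@np.array(P)+M[:3,3]
    x,y=q[0]/-q[2],-q[1]/-q[2];s=1+float(d["k1"])*(x*x+y*y);K=d["K"]
    return K[0,0]*x*s+K[0,2],K[1,1]*y*s+K[1,2]
E
python3 - <<'E'
from h import *
t=load("top0");s=load("scene0")
a=t["img"][170:245,215:295,::-1];b=s["img"][170:240,340:420,::-1];c=t["img"][265:305,266:306,::-1]
A=cv2.resize(a,(400,375),interpolation=cv2.INTER_CUBIC);B=cv2.resize(b,(400,350),interpolation=cv2.INTER_CUBIC);C=cv2.resize(c,(200,200))
o=np.zeros((580,800,3),np.uint8);o[:375,:400]=A;o[:350,400:]=B;o[380:580,:200]=C
cv2.imwrite("pics/crop0.png",o)
for n,u,v in(("hubcap",255,207),("cap2",286,285),("cap3",191,221),("saucer",424,232),("mug",344,257),("bowl",329,162)):print(n,dep(t,u,v).round(4))
o,r=ray(t,255,207);print(onz(t,255,207,.182))
E
```

```text
hubcap [0.5925 0.2204 0.1829]
cap2 [0.4029 0.1548 0.0522]
cap3 [0.5859 0.4185 0.0239]
saucer [ 0.5403 -0.2342  0.0088]
mug [ 0.4762 -0.0055  0.0087]
bowl [0.7501 0.0278 0.0096]
[0.59269073 0.22052333 0.182     ]
```

View pics/crop0.png

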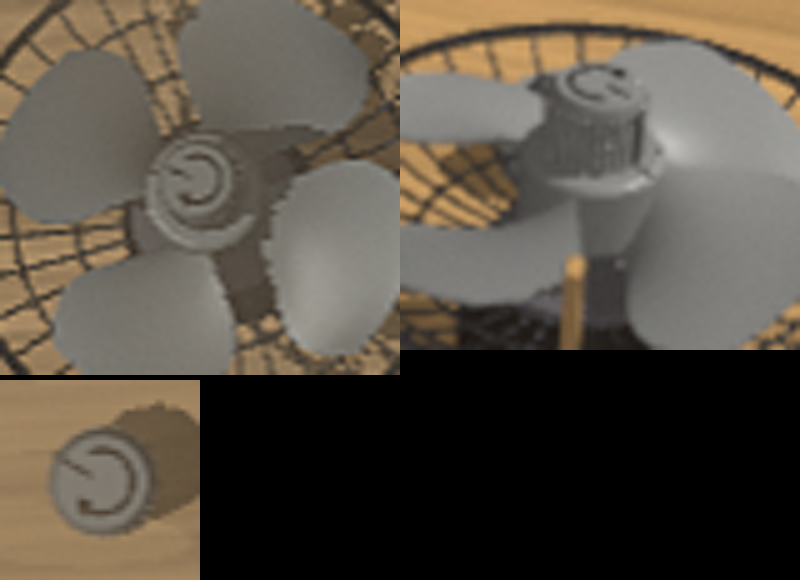

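```bash
cat >> h.py <<'E'
def cloud(d):
    h,w=d["depth"].shape;uu,vv=np.meshgrid(np.arange(w),np.arange(h))
    pts=np.stack([uu,vv],-1).reshape(-1,1,2).astype(float)
    p=cv2.undistortPoints(pts,d["K"],np.array([float(d["k1"]),0,0,0,0.]))[:,0]
    c=np.stack([p[:,0],-p[:,1],-np.ones(len(p))],1)*d["depth"].reshape(-1,1)
    W=c@d["cam_to_world"][:3,:3].T+d["cam_to_world"][:3,3]
    return W.reshape(h,w,3)
E
python3 - <<'E'
from h import *
for n in("top0","scene0"):
    d=load(n);W=cloud(d);ok=d["depth"]>0
    def near(c,r):return ok&(np.hypot(W[...,0]-c[0],W[...,1]-c[1])<r)
    def circ(m):
        m=m.astype(np.uint8);k,l,st,_=cv2.connectedComponentsWithStats(m);i=1+st[1:,4].argmax()
        P=W[l==i];c,r=cv2.minEnclosingCircle(P[:,:2].astype(np.float32));return P.mean(0).round(4),np.round(c,4),round(r,4),len(P)
    print(n,"top",circ(near((.593,.22),.04)&(W[...,2]>.178)&(W[...,2]<.19)))
    print(" hub z",np.histogram(W[near((.593,.22),.034)][:,2],bins=np.arange(.13,.19,.004)))
    print(" stick",[ (x.round(3)) for x in W[near((.593,.22),.11)&~near((.593,.22),.08)&(W[...,2]>.14)&(W[...,2]<.17)&(d["img"][...,0].astype(int)-d["img"][...,2]>40)][:3]])
    hs=near((.54,-.234),.1)&(W[...,2]>.012)&(W[...,2]<.03);print(" saucer rim",circ(hs))
    print(" floor",W[near((.54,-.234),.03)][:,2].mean())
    print(" mug",circ(near((.476,-.005),.05)&(W[...,2]>.07)), W[near((.476,-.005),.05)][:,2].max())
E
```

```text
top0 top (array([0.5957, 0.2224, 0.1827]), array([0.5962, 0.2228]), 0.0206, 196)
 hub z (array([  6,   9,  17,  27,  79, 107,  17,   8,   2,   3,  11,  10,  75,
       108]), array([0.13 , 0.134, 0.138, 0.142, 0.146, 0.15 , 0.154, 0.158, 0.162,
       0.166, 0.17 , 0.174, 0.178, 0.182, 0.186]))
 stick [array([0.695, 0.241, 0.159]), array([0.692, 0.243, 0.161]), array([0.692, 0.24 , 0.163])]
 saucer rim (array([ 0.5442, -0.2331,  0.0172]), array([ 0.5432, -0.2301]), 0.0853, 1392)
 floor 0.006503379417806866
 mug (array([0.4711, 0.0006, 0.0837]), array([0.4701, 0.0042]), 0.0401, 163) 0.0924635907049538
scene0 top (array([0.6037, 0.2247, 0.1809]), array([0.602 , 0.2235]), 0.02, 161)
 hub z (array([  4,   4,   4,   6, 102,  44,  35,  33,  35,  32,  31,  51, 141,
        20]), array([0.13 , 0.134, 0.138, 0.142, 0.146, 0.15 , 0.154, 0.158, 0.162,
       0.166, 0.17 , 0.174, 0.178, 0.182, 0.186]))
 stick [array([0.583, 0.115, 0.142]), array([0.592, 0.118, 0.143]), array([0.595, 0.119, 0.143])]
 saucer rim (array([ 0.5346, -0.2402,  0.0159]), array([ 0.5446, -0.2277]), 0.0868, 564)
 floor -0.04075317992806834
 mug (array([0.4784, 0.0015, 0.0782]), array([0.4759, 0.0056]), 0.0415, 295) 0.08561878513968124
```

Run:
```python
from h import *
R=[]
for n in("top0","scene0"):
    d=load(n);W=cloud(d);ok=(d["depth"]>0)&(np.hypot(W[...,0]-.597,W[...,1]-.223)<.04)&(W[...,2]>.176)
    m=ok.astype(np.uint8);k,l,st,_=cv2.connectedComponentsWithStats(m);i=1+st[1:,4].argmax();m=(l==i).astype(np.uint8)
    c=max(cv2.findContours(m,0,cv2.CHAIN_APPROX_NONE)[0],key=len);e=cv2.fitEllipse(c);print(n,e)
    v,u=np.nonzero((np.abs(W[...,0]-.597)<.2)&(np.abs(W[...,1]-.223)<.2)&(d["depth"]>0)&(d["img"].max(-1)<60)&(W[...,2]>.115)&(W[...,2]<.145))
    print(" guard pts",len(u))
    if len(u)>50:
        P=W[v,u];h=cv2.convexHull(np.stack([u,v],1).astype(np.int32));e2=cv2.fitEllipse(h);print("  ring",e2,onz(d,*e2[0],.13).round(4))
    print("  onz",onz(d,*e[0],.182).round(4));R.append(ray(d,*e[0]))
    ee=tuple(np.array(e[0]));
(o1,r1),(o2,r2)=R
A=np.stack([r1,-r2],1);t=np.linalg.lstsq(A,o2-o1,rcond=None)[0]
print(o1+r1*t[0],o2+r2*t[1])
```

```text
top0 ((254.2356719970703, 205.77870178222656), (14.682926177978516, 15.921953201293945), 10.659610748291016)
 guard pts 245
  ring ((256.4114685058594, 209.92138671875), (99.45950317382812, 103.00285339355469), 67.0333251953125) [0.5943 0.2232 0.13  ]
  onz [0.5958 0.2224 0.182 ]
scene0 ((378.7808532714844, 187.90390014648438), (10.888816833496094, 19.366178512573242), 93.70663452148438)
 guard pts 437
  ring ((378.16650390625, 211.80267333984375), (74.04859161376953, 124.95496368408203), 94.09263610839844) [0.6165 0.23   0.13  ]
  onz [0.6072 0.2254 0.182 ]
[0.59698704 0.22319628 0.17538575] [0.59706156 0.22293942 0.17536788]
```

```bash
python3 - <<'E'
from h import *
s=load("scene0")
for u,v in((248,105),(248,92),(234,70),(258,65),(150,50),(180,40),(345,180)):print(u,v,dep(s,u,v).round(3))
E
python3 -m inch '{"angular":[[0,0,0.18],[0,0,0.36],[0,0,0.54],[0,0,0.72],[0,0,0.9],[0,0,1.08],[0,0,1.26],[0,0,1.44]],"translation":[[17,33,4],[34,66,8],[52,99,12],[69,132,16],[86,165,20],[103,199,20],[121,232,20],[138,265,20]],"grip":[1,1,1,1,1,1,1,1]}' 20
```

```text
248 105 [ 0.04  -0.428  0.059]
248 92 [-0.022 -0.461  0.084]
234 70 [-0.736 -0.998 -0.092]
258 65 [1.318 0.399 0.647]
150 50 [-1.318 -2.172 -0.203]
180 40 [ 0.196 -0.558  0.325]
345 180 [0.519 0.122 0.128]
clock: 1.1
tool_pos: [0.3202, -0.3056, 0.27]
eef_rot: [[-0.0, -0.182, 0.983], [0.0, 0.983, 0.182], [-1.0, 0.0, 0.0]]
contact_force: [0.4, -0.8, -0.3]
finger_gap: 0.0851
```

```bash
python3 -m inch '{"angular":[[0,0,0.18],[0,0,0.36],[0,0,0.54],[0,0,0.72],[0,0,0.9],[0,0,1.08],[0,0,1.26],[0,0,1.44]],"translation":[[17,33,0],[34,66,0],[52,99,0],[69,132,0],[86,165,0],[103,199,0],[121,232,0],[138,264,0]],"grip":[1,1,1,1,1,1,1,1]}' 20
python3 -m inch '{"angular":[[0,0,0.18],[0,0,0.36],[0,0,0.54],[0,0,0.72],[0,0,0.9],[0,0,1.08],[0,0,1.26],[0,0,1.34]],"translation":[[17,33,0],[34,66,0],[52,99,0],[69,132,0],[86,165,0],[103,199,0],[121,232,0],[137.3,264.6,0]],"grip":[1,1,1,1,1,1,1,1]}' 20
python3 -c "
from h import *
s=env.read_state();print(s['qpos'],s['tool_pos'],s['contact_force'])"
```

```text
clock: 2.1
tool_pos: [0.4581, -0.0415, 0.2701]
eef_rot: [[-0.0, -0.999, -0.052], [0.0, -0.052, 0.999], [-1.0, 0.0, 0.0]]
contact_force: [-0.1, -0.4, -0.7]
finger_gap: 0.0854
clock: 3.1
tool_pos: [0.5954, 0.2229, 0.2698]
eef_rot: [[-0.001, -0.179, -0.984], [-0.0, -0.984, 0.179], [-1.0, 0.0, 0.001]]
contact_force: [-0.1, -0.3, 0.7]
finger_gap: 0.0853
[ 8.76607406e+00  1.27772523e+01  1.50936531e+01  9.23625939e+01
 -5.75672340e-04 -7.08959081e+01] [0.59540633 0.22294169 0.26976552] [-0.06914531 -0.3108855   0.65202421]
```

```bash
python3 -m inch '{"angular":[[0,0,0],[0,0,0],[0,0,0],[0,0,0]],"translation":[[0,0,-30],[0,0,-60],[0,0,-85],[0,0,-95]],"grip":[1,1,1,1]}' 20
python3 - <<'E'
from h import *
a=[]
for n in("scene","top"):
    d=vision.snapshot(n);np.savez(n+"1.npz",**d)
    u,v=proj(d,(.5955,.2229,.18));u=int(u);v=int(v)
    a.append(cv2.resize(d["img"][max(v-40,0):v+40,u-40:u+40,::-1],(400,400),interpolation=cv2.INTER_CUBIC))
cv2.imwrite("pics/c1.png",np.hstack(a))
E
```

```text
clock: 3.6
tool_pos: [0.5941, 0.2216, 0.1732]
eef_rot: [[-0.003, -0.184, -0.983], [-0.0, -0.983, 0.184], [-1.0, 0.001, 0.003]]
contact_force: [0.6, 0.8, 0.8]
finger_gap: 0.0853
```

View pics/c1.png

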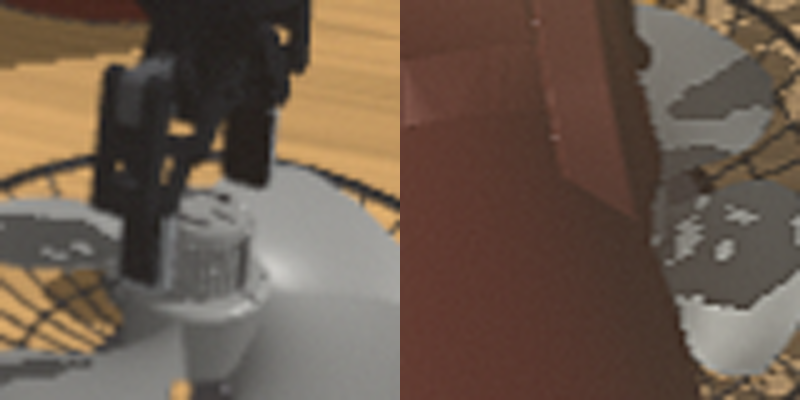

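The fingers straddle the hub cap, whose top sits at about (210,205) in the left half of the crop. The arm hides the top view. I'll close gently and use the side force to centre.

```bash
python3 -m inch '{"angular":[[0,0,0],[0,0,0],[0,0,0],[0,0,0]],"translation":[[0,0,1],[0,0,1],[0,0,1],[0,0,1]],"grip":[0.62,0.62,0.60,0.60]}' 20
python3 -m inch '{"angular":[[0,0,0],[0,0,0]],"translation":[[0,0,0],[0,0,0]],"grip":[0.57,0.57]}' 20
python3 -m inch '{"angular":[[0,0,0],[0,0,0]],"translation":[[0,0,0],[0,0,0]],"grip":[0.55,0.55]}' 20
```

```text
clock: 4.2
tool_pos: [0.5952, 0.2218, 0.1766]
eef_rot: [[0.0, -0.184, -0.983], [0.0, -0.983, 0.184], [-1.0, -0.0, -0.0]]
contact_force: [-0.1, 1.4, 0.8]
finger_gap: 0.0513
clock: 4.45
tool_pos: [0.595, 0.2218, 0.1763]
eef_rot: [[-0.0, -0.184, -0.983], [0.0, -0.983, 0.184], [-1.0, 0.0, 0.0]]
contact_force: [0.5, 0.2, 0.2]
finger_gap: 0.0486
clock: 4.7
tool_pos: [0.5952, 0.2218, 0.1764]
eef_rot: [[0.0, -0.184, -0.983], [0.0, -0.983, 0.184], [-1.0, -0.0, -0.0]]
contact_force: [0.9, 0.1, -0.7]
finger_gap: 0.0471
```

```bash
for i in 1; do python3 -m inch '{"angular":[[0,0,0],[0,0,0]],"translation":[[0,0,0],[0,0,0]],"grip":[0.53,0.53]}' 20
python3 -m inch '{"angular":[[0,0,0],[0,0,0]],"translation":[[0,0,0],[0,0,0]],"grip":[0.52,0.52]}' 20
python3 -m inch '{"angular":[[0,0,0],[0,0,0]],"translation":[[0,0,0],[0,0,0]],"grip":[0.51,0.51]}' 20; done | grep -v rot
```

```text
clock: 4.95
tool_pos: [0.5954, 0.2217, 0.1766]
contact_force: [2.0, -0.4, 1.2]
finger_gap: 0.0451
clock: 5.2
tool_pos: [0.5956, 0.2216, 0.1767]
contact_force: [5.5, -0.8, 1.3]
finger_gap: 0.0444
clock: 5.45
tool_pos: [0.5958, 0.2216, 0.1768]
contact_force: [6.9, -1.8, 2.1]
finger_gap: 0.0435
```

```bash
(python3 -m inch '{"angular":[[0,0,0],[0,0,0]],"translation":[[1.2,-0.2,0],[1.2,-0.2,0]],"grip":[0.51,0.51]}' 20
python3 -m inch '{"angular":[[0,0,0],[0,0,0]],"translation":[[0,0,0],[0,0,0]],"grip":[0.49,0.49]}' 20
python3 -m inch '{"angular":[[0,0,0],[0,0,0]],"translation":[[0,0,0],[0,0,0]],"grip":[0.47,0.47]}' 20) | grep -v rot
```

```text
clock: 5.7
tool_pos: [0.596, 0.2216, 0.1762]
contact_force: [1.0, -0.1, 1.2]
finger_gap: 0.0434
clock: 5.95
tool_pos: [0.5967, 0.2215, 0.1764]
contact_force: [5.6, -1.1, 1.2]
finger_gap: 0.042
clock: 6.2
tool_pos: [0.5967, 0.2215, 0.1765]
contact_force: [5.6, -0.2, 1.2]
finger_gap: 0.0414
```

```bash
(python3 -m inch '{"angular":[[0,0,0],[0,0,0]],"translation":[[0.5,-0.1,0],[0.5,-0.1,0]],"grip":[0.47,0.47]}' 20
python3 -m inch '{"angular":[[0,0,0],[0,0,0]],"translation":[[0.4,-0.1,0],[0.4,-0.1,0]],"grip":[0.47,0.47]}' 20
python3 -m inch '{"angular":[[0,0,0],[0,0,0]],"translation":[[0.4,-0.1,0],[0.4,-0.1,0]],"grip":[0.47,0.47]}' 20) | grep -v rot
```

```text
clock: 6.45
tool_pos: [0.5967, 0.2215, 0.1765]
contact_force: [1.9, -0.9, 3.2]
finger_gap: 0.0413
clock: 6.7
tool_pos: [0.5968, 0.2215, 0.1764]
contact_force: [-0.9, -0.7, 5.0]
finger_gap: 0.0415
clock: 6.95
tool_pos: [0.5968, 0.2215, 0.1764]
contact_force: [-2.5, -1.1, 6.1]
finger_gap: 0.0415
```

```bash
(python3 -m inch '{"angular":[[0,0,0],[0,0,0],[0,0,0.17],[0,0,0.34],[0,0,0.51],[0,0,0.68],[0,0,0.85],[0,0,1.02]],"translation":[[0,0,0],[-0.6,0,0],[-0.6,0,0],[-0.6,0,0],[-0.6,0,0],[-0.6,0,0],[-0.6,0,0],[-0.6,0,0]],"grip":[0.75,0.75,0.75,0.75,0.75,0.75,0.75,0.75]}' 20
python3 -m inch '{"angular":[[0,0,0.17],[0,0,0.34],[0,0,0.5],[0,0,0.5]],"translation":[[0,0,0],[0,0,0],[0,0,0],[0,0,0]],"grip":[0.75,0.75,0.62,0.58]}' 20
python3 -m inch '{"angular":[[0,0,0],[0,0,0]],"translation":[[0,0,0],[0,0,0]],"grip":[0.56,0.56]}' 20
) 
python3 -c "
from h import *
s=env.read_state();print(s['qpos'],s['tool_pos'],s['contact_force'])"
```

```text
clock: 7.95
tool_pos: [0.5967, 0.2213, 0.1759]
eef_rot: [[-0.001, 0.745, -0.667], [-0.0, -0.667, -0.745], [-1.0, -0.001, 0.001]]
contact_force: [0.6, 0.9, 0.9]
finger_gap: 0.0638
clock: 8.45
tool_pos: [0.5967, 0.2213, 0.1759]
eef_rot: [[-0.001, 0.972, -0.234], [-0.0, -0.234, -0.972], [-1.0, -0.001, 0.0]]
contact_force: [0.3, 0.5, 0.2]
finger_gap: 0.0492
clock: 8.7
tool_pos: [0.5969, 0.2217, 0.1762]
eef_rot: [[-0.0, 0.972, -0.235], [0.001, -0.235, -0.972], [-1.0, -0.0, -0.0]]
contact_force: [-0.3, 3.0, -0.8]
finger_gap: 0.0478
[ 8.61368635e+00  1.22743656e+01  4.80368802e+00  8.25362465e+01
  3.26415800e-02 -1.57806477e+02] [0.59687845 0.22165752 0.17623349] [-0.26760834  3.04434059 -0.80010989]
```

```bash
(python3 -m inch '{"angular":[[0,0,0],[0,0,0]],"translation":[[0,1.5,0],[0,1.5,0]],"grip":[0.55,0.55]}' 20
python3 -m inch '{"angular":[[0,0,0],[0,0,0]],"translation":[[0,0,0],[0,0,0]],"grip":[0.53,0.53]}' 20
python3 -m inch '{"angular":[[0,0,0],[0,0,0]],"translation":[[0,0,0],[0,0,0]],"grip":[0.51,0.51]}' 20
) |grep -v rot
```

```text
clock: 8.95
tool_pos: [0.597, 0.2225, 0.1763]
contact_force: [0.4, 0.2, -0.5]
finger_gap: 0.0471
clock: 9.2
tool_pos: [0.5971, 0.2229, 0.1764]
contact_force: [0.0, 2.6, 1.3]
finger_gap: 0.0455
clock: 9.45
tool_pos: [0.5972, 0.2232, 0.1766]
contact_force: [1.1, 5.4, 0.9]
finger_gap: 0.0436
```

```bash
(python3 -m inch '{"angular":[[0,0,0],[0,0,0]],"translation":[[0,0.8,0],[0,0.8,0]],"grip":[0.51,0.51]}' 20
python3 -m inch '{"angular":[[0,0,0],[0,0,0]],"translation":[[0,0.5,0],[0,0.5,0]],"grip":[0.49,0.49]}' 20
python3 -m inch '{"angular":[[0,0,0],[0,0,0],[0,0,0]],"translation":[[0,0.4,0],[0,0.4,0],[0,0.4,0]],"grip":[0.46,0.46,0.46]}' 20
) |grep -v rot
```

```text
clock: 9.7
tool_pos: [0.5971, 0.2234, 0.1764]
contact_force: [1.7, 1.7, 1.7]
finger_gap: 0.0435
clock: 9.95
tool_pos: [0.5972, 0.2238, 0.1766]
contact_force: [1.8, 1.4, 3.3]
finger_gap: 0.0419
clock: 10.32
tool_pos: [0.5972, 0.2239, 0.1766]
contact_force: [0.4, -2.7, 5.1]
finger_gap: 0.0416
```

```bash
(python3 -m inch '{"angular":[[0,0,0],[0,0,0]],"translation":[[0,-0.3,0.4],[0,-0.3,0.4]],"grip":[0.42,0.42]}' 35
python3 -m inch '{"angular":[[0,0,-0.1],[0,0,-0.2]],"translation":[[0,0,0.2],[0,0,0.4]],"grip":[0.42,0.42]}' 
) 
python3 -c "
from h import *
s=env.read_state();print(s['qpos'],s['tool_pos'],s['contact_force'],s['moment'])"
```

```text
clock: 10.58
tool_pos: [0.5972, 0.2239, 0.1767]
eef_rot: [[0.0, 0.972, -0.233], [-0.0, -0.233, -0.972], [-1.0, 0.0, 0.0]]
contact_force: [2.2, -2.8, 2.9]
finger_gap: 0.0412
clock: 10.82
tool_pos: [0.5972, 0.2246, 0.1771]
eef_rot: [[0.0, 0.905, -0.424], [0.001, -0.424, -0.905], [-1.0, 0.0, -0.001]]
contact_force: [3.4, 0.7, 3.1]
finger_gap: 0.041
[ 8.87254077e+00  1.24504444e+01  5.09309258e+00  8.26087990e+01
  4.37782904e-02 -1.46017283e+02] [0.59721044 0.22461689 0.17710313] [3.42824278 0.72286668 3.09993462] [ 0.23014757 -0.67999     0.09103582]
```

```bash
(python3 -m inch '{"angular":[[0,0,-0.1],[0,0,-0.2]],"translation":[[0,0,0.2],[0,0,0.4]],"grip":[0.42,0.42]}' 
python3 -m inch '{"angular":[[0,0,-0.1],[0,0,-0.2],[0,0,-0.3]],"translation":[[0,0,0.2],[0,0,0.4],[0,0,0.6]],"grip":[0.42,0.42,0.42]}' 
)
```

```text
clock: 11.08
tool_pos: [0.5972, 0.2247, 0.1775]
eef_rot: [[0.0, 0.803, -0.596], [0.001, -0.596, -0.803], [-1.0, -0.0, -0.001]]
contact_force: [3.4, 1.1, 1.7]
finger_gap: 0.0409
clock: 11.45
tool_pos: [0.5973, 0.2247, 0.178]
eef_rot: [[0.001, 0.591, -0.807], [0.001, -0.807, -0.591], [-1.0, -0.0, -0.001]]
contact_force: [3.5, 0.8, 2.4]
finger_gap: 0.0412
```

```bash
(python3 -m inch '{"angular":[[0,0,-0.13],[0,0,-0.26],[0,0,-0.39],[0,0,-0.52]],"translation":[[0,0,0.25],[0,0,0.5],[0,0,0.75],[0,0,1.0]],"grip":[0.42,0.42,0.42,0.42]}' 
python3 -c "
from h import *
s=env.read_state();print(s['qpos'],s['tool_pos'],s['contact_force'],s['moment'])
d=vision.snapshot('scene');u,v=proj(d,(.597,.2239,.18));u=int(u);v=int(v)
cv2.imwrite('pics/c2.png',cv2.resize(d['img'][v-40:v+40,u-40:u+40,::-1],(600,600),interpolation=cv2.INTER_CUBIC))"
)
```

```text
clock: 11.95
tool_pos: [0.5972, 0.2246, 0.1785]
eef_rot: [[0.0, 0.111, -0.994], [0.001, -0.994, -0.111], [-1.0, -0.001, -0.0]]
contact_force: [4.6, 1.8, -1.9]
finger_gap: 0.0414
[ 8.86831182e+00  1.24643515e+01  5.25744476e+00  8.27790128e+01
  4.21211049e-02 -8.75134251e+01] [0.59722725 0.22456453 0.17853434] [ 4.64850989  1.8141118  -1.8698001 ] [ 2.12350725e-01 -1.05572763e+00 -5.73518982e-04]
```

View pics/c2.png

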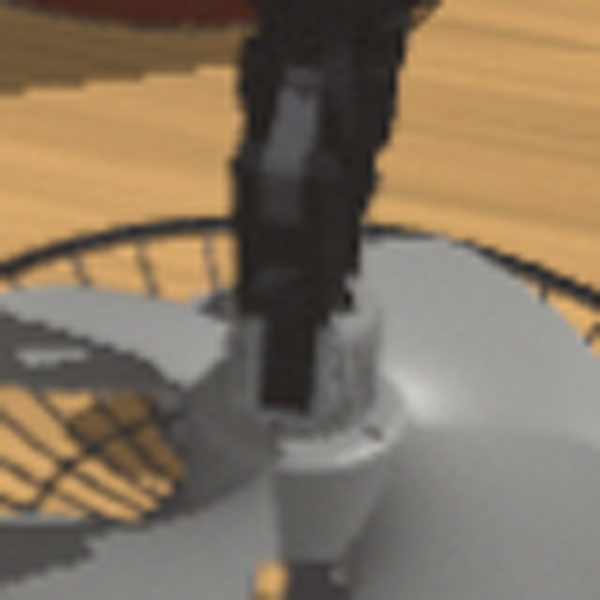

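```bash
(python3 -m inch '{"angular":[[0,0,-0.13],[0,0,-0.26],[0,0,-0.39]],"translation":[[0,0,0.2],[0,0,0.4],[0,0,0.6]],"grip":[0.42,0.42,0.42]}' 
python3 -m inch '{"angular":[[0,0,-0.13],[0,0,-0.26],[0,0,-0.39]],"translation":[[0,0,0.2],[0,0,0.4],[0,0,0.6]],"grip":[0.42,0.42,0.42]}' 
)
```

```text
clock: 12.38
tool_pos: [0.5973, 0.2245, 0.1792]
eef_rot: [[0.0, -0.274, -0.962], [0.001, -0.962, 0.274], [-1.0, -0.001, -0.0]]
contact_force: [5.1, 1.0, -1.6]
finger_gap: 0.0408
clock: 12.75
tool_pos: [0.5973, 0.2245, 0.1799]
eef_rot: [[0.0, -0.619, -0.785], [0.001, -0.785, 0.619], [-1.0, -0.001, 0.0]]
contact_force: [5.5, -0.1, -0.3]
finger_gap: 0.0411
```

```bash
(python3 -m inch '{"angular":[[0,0,-0.13],[0,0,-0.26],[0,0,-0.39]],"translation":[[0.2,0,0.2],[0.3,0,0.4],[0.3,0,0.65]],"grip":[0.42,0.42,0.42]}' 
python3 -m inch '{"angular":[[0,0,-0.13],[0,0,-0.26],[0,0,-0.39]],"translation":[[0,0,0.2],[0,0,0.4],[0,0,0.65]],"grip":[0.42,0.42,0.42]}' 
)
```

```text
clock: 13.12
tool_pos: [0.5974, 0.2244, 0.1805]
eef_rot: [[-0.0, -0.871, -0.491], [0.001, -0.491, 0.871], [-1.0, -0.0, 0.0]]
contact_force: [3.5, 0.6, 0.2]
finger_gap: 0.041
clock: 13.5
tool_pos: [0.5973, 0.2244, 0.1813]
eef_rot: [[-0.0, -0.992, -0.123], [0.0, -0.123, 0.992], [-1.0, -0.0, 0.0]]
contact_force: [4.1, -1.0, 0.4]
finger_gap: 0.0408
```

```bash
(python3 -m inch '{"angular":[[0,0,-0.13],[0,0,-0.26]],"translation":[[0,0,0.2],[0,0,0.4]],"grip":[0.42,0.42]}' 
python3 -c "
from h import *
d=vision.snapshot('scene');u,v=proj(d,(.597,.2239,.18));u=int(u);v=int(v)
cv2.imwrite('pics/c3.png',cv2.resize(d['img'][v-40:v+40,u-40:u+40,::-1],(600,600),interpolation=cv2.INTER_CUBIC))"
)
```

```text
clock: 13.75
tool_pos: [0.5974, 0.2243, 0.1817]
eef_rot: [[0.0, -0.991, 0.137], [0.0, 0.137, 0.991], [-1.0, 0.0, 0.0]]
contact_force: [2.7, -0.1, 0.3]
finger_gap: 0.0412
```

View pics/c3.png

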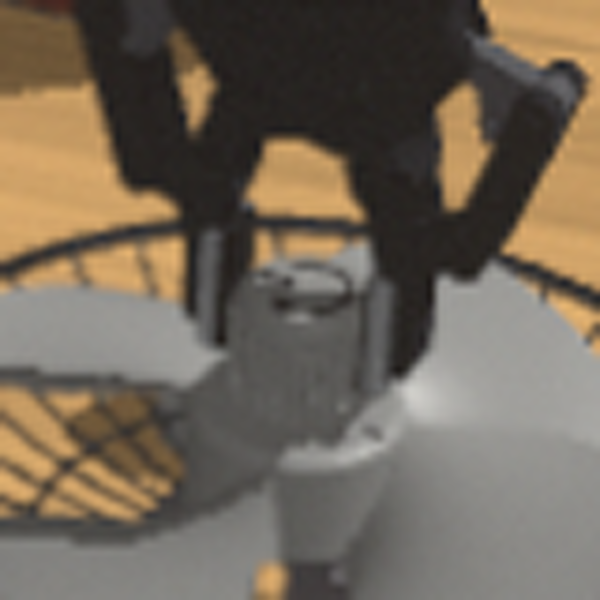

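The engraved line on the cap is now at far left (270,280), about half a turn from the hub line at (372,432), so the cap is turning and rising. I'll continue.

```bash
(python3 -m inch '{"angular":[[0,0,-0.13],[0,0,-0.26],[0,0,-0.39],[0,0,-0.52]],"translation":[[0.1,0,0.22],[0.2,0,0.44],[0.2,0,0.66],[0.2,0,0.9]],"grip":[0.42,0.42,0.42,0.42]}' 
python3 -m inch '{"angular":[[0,0,-0.13],[0,0,-0.26],[0,0,-0.39],[0,0,-0.52]],"translation":[[0,0,0.22],[0,0,0.44],[0,0,0.66],[0,0,0.9]],"grip":[0.42,0.42,0.42,0.42]}' 
)
```

```text
clock: 14.3
tool_pos: [0.5974, 0.2243, 0.1826]
eef_rot: [[-0.0, -0.793, 0.609], [0.0, 0.609, 0.793], [-1.0, 0.0, -0.0]]
contact_force: [1.8, -1.2, 1.4]
finger_gap: 0.0412
clock: 14.8
tool_pos: [0.5974, 0.2244, 0.1835]
eef_rot: [[-0.0, -0.386, 0.923], [0.0, 0.923, 0.386], [-1.0, 0.0, -0.0]]
contact_force: [2.2, -0.4, 2.2]
finger_gap: 0.0408
```

```bash
(python3 -m inch '{"angular":[[0,0,-0.15],[0,0,-0.3],[0,0,-0.45],[0,0,-0.6],[0,0,-0.7]],"translation":[[0,0,0.27],[0,0,0.54],[0,0,0.8],[0,0,1.05],[0,0,1.25]],"grip":[0.42,0.42,0.42,0.42,0.42]}' 
python3 -m inch '{"angular":[[0,0,0],[0,0,0]],"translation":[[0,0,0.6],[0,0,0.8]],"grip":[0.42,0.42]}' 
python3 -m inch '{"angular":[[0,0,0],[0,0,0]],"translation":[[0,0,0.4],[0,0,0.6]],"grip":[0.42,0.42]}' 
)
```

```text
clock: 15.42
tool_pos: [0.5974, 0.2244, 0.1849]
eef_rot: [[-0.0, 0.299, 0.954], [0.0, 0.954, -0.299], [-1.0, 0.0, -0.0]]
contact_force: [2.6, -0.9, 1.7]
finger_gap: 0.0411
clock: 15.68
tool_pos: [0.5972, 0.2242, 0.1853]
eef_rot: [[-0.001, 0.295, 0.955], [-0.0, 0.955, -0.295], [-1.0, -0.0, -0.001]]
contact_force: [2.7, -0.5, -2.9]
finger_gap: 0.041
clock: 15.92
tool_pos: [0.5972, 0.2241, 0.1862]
eef_rot: [[-0.001, 0.297, 0.955], [-0.0, 0.955, -0.297], [-1.0, -0.0, -0.001]]
contact_force: [1.1, -0.7, -0.9]
finger_gap: 0.0408
```

```bash
(python3 -m inch '{"angular":[[0,0,0],[0,0,0]],"translation":[[0,0,0.5],[0,0,1]],"grip":[0.42,0.42]}' 
python3 -m inch '{"angular":[[0,0,0],[0,0,0],[0,0,0]],"translation":[[0,0,0.6],[0,0,1.2],[0,0,1.8]],"grip":[0.42,0.42,0.42]}' 
) |grep -v rot
```

```text
clock: 16.18
tool_pos: [0.5973, 0.2242, 0.1875]
contact_force: [0.4, 0.1, -1.2]
finger_gap: 0.0411
clock: 16.55
tool_pos: [0.5974, 0.2242, 0.1893]
contact_force: [-0.5, -0.5, -0.7]
finger_gap: 0.0408
```

Only weight is felt, so the thread has let go. I'll lift clear slowly.

```bash
(python3 -m inch '{"angular":[[0,0,0],[0,0,0],[0,0,0],[0,0,0],[0,0,0],[0,0,0]],"translation":[[0,0,2],[0,0,4],[0,0,6],[0,0,8],[0,0,10],[0,0,12]],"grip":[0.42,0.42,0.42,0.42,0.42,0.42]}' 
python3 -m inch '{"angular":[[0,0,0],[0,0,0],[0,0,0],[0,0,0],[0,0,0],[0,0,0]],"translation":[[0,0,8],[0,0,20],[0,0,35],[0,0,55],[0,0,70],[0,0,75]],"grip":[0.42,0.42,0.42,0.42,0.42,0.42]}' 
) |grep -v rot
python3 -c "
from h import *
d=vision.snapshot('scene');u,v=proj(d,(.597,.2239,.24));u=int(u);v=int(v)
s=env.read_state();print(s['qpos'])
cv2.imwrite('pics/c4.png',cv2.resize(d['img'][v-60:v+80,u-70:u+70,::-1],(600,600),interpolation=cv2.INTER_CUBIC))"
```

```text
clock: 17.3
tool_pos: [0.5975, 0.2242, 0.2014]
contact_force: [0.0, 0.1, -1.0]
finger_gap: 0.041
clock: 18.05
tool_pos: [0.598, 0.2242, 0.2779]
contact_force: [0.6, 0.6, -0.2]
finger_gap: 0.041
[ 8.84869563e+00  1.32854583e+01  1.65074190e+01  9.31230694e+01
 -3.73991437e-03  1.16208408e+02]
```

View pics/c4.png

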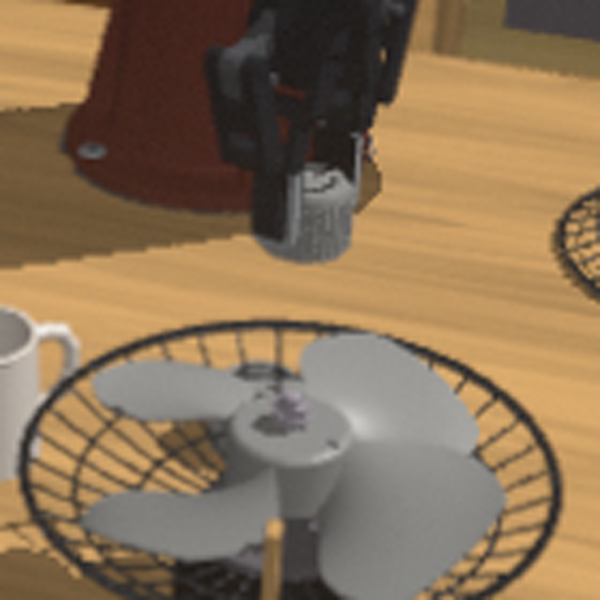

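The cap is held upright at (320,215) and the bare shaft shows at (290,405). Moving to the saucer.

```bash
(python3 -m inch '{"angular":[[0,0,0],[0,0,0],[0,0,0],[0,0,0],[0,0,0],[0,0,0],[0,0,0],[0,0,0]],"translation":[[-2,-15,0],[-6,-45,0],[-11,-85,0],[-16,-130,0],[-21,-175,0],[-26,-220,0],[-31,-260,0],[-36,-300,0]],"grip":[0.42,0.42,0.42,0.42,0.42,0.42,0.42,0.42]}' 
python3 -m inch '{"angular":[[0,0,0],[0,0,0],[0,0,0],[0,0,0],[0,0,0],[0,0,0],[0,0,0],[0,0,0]],"translation":[[-5,-40,0],[-10,-80,0],[-14,-115,0],[-17,-140,0],[-18,-155,-10],[-18,-155,-40],[-18,-155,-80],[-18,-155,-120]],"grip":[0.42,0.42,0.42,0.42,0.42,0.42,0.42,0.42]}' 
python3 -m inch '{"angular":[[0,0,0],[0,0,0],[0,0,0],[0,0,0],[0,0,0]],"translation":[[0,0,-35],[0,0,-60],[0,0,-80],[0,0,-95],[0,0,-100]],"grip":[0.42,0.42,0.42,0.42,0.42]}' 
)
python3 - <<'E'
from h import *
a=[]
for n in("scene","top"):
    d=vision.snapshot(n);np.savez(n+"5.npz",**d)
    u,v=proj(d,(.5435,-.231,.04));u=int(u);v=int(v)
    a.append(cv2.resize(d["img"][max(v-60,0):v+60,u-60:u+60,::-1],(400,400),interpolation=cv2.INTER_CUBIC))
cv2.imwrite("pics/c5.png",np.hstack(a))
E
```

```text
clock: 19.1
tool_pos: [0.5604, -0.0778, 0.2754]
eef_rot: [[-0.001, 0.299, 0.954], [0.0, 0.954, -0.299], [-1.0, -0.0, -0.001]]
contact_force: [0.4, -0.2, -0.6]
finger_gap: 0.0413
clock: 20.1
tool_pos: [0.5428, -0.2304, 0.1539]
eef_rot: [[-0.001, 0.298, 0.955], [0.0, 0.955, -0.298], [-1.0, 0.0, -0.001]]
contact_force: [0.3, -0.3, -0.7]
finger_gap: 0.0412
clock: 20.72
tool_pos: [0.5431, -0.2306, 0.0554]
eef_rot: [[-0.001, 0.298, 0.954], [0.0, 0.954, -0.298], [-1.0, 0.0, -0.001]]
contact_force: [0.6, -0.8, -1.0]
finger_gap: 0.0407
```

View pics/c5.png

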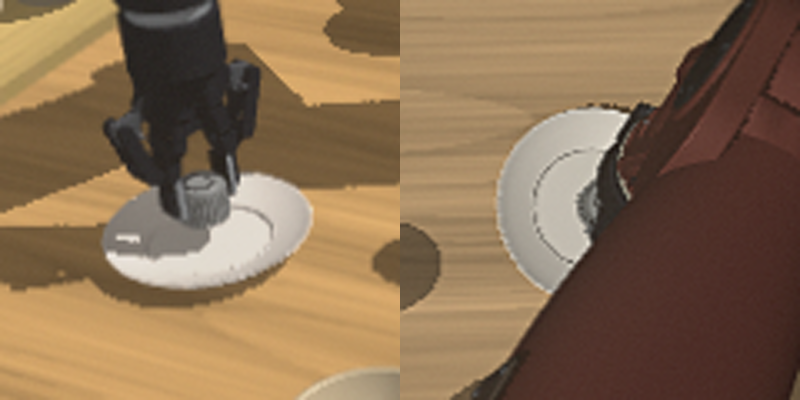

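The cap hangs over the middle of the saucer, at (205,200) in the scene crop. I'll lower it by feel.

```bash
(python3 -m inch '{"angular":[[0,0,0],[0,0,0],[0,0,0],[0,0,0],[0,0,0]],"translation":[[0,0,-7],[0,0,-13],[0,0,-18],[0,0,-20],[0,0,-20]],"grip":[0.42,0.42,0.42,0.42,0.42]}' 
python3 -m inch '{"angular":[[0,0,0],[0,0,0]],"translation":[[0,0,-1],[0,0,-1.5]],"grip":[0.42,0.42]}' 
python3 -m inch '{"angular":[[0,0,0],[0,0,0]],"translation":[[0,0,-0.7],[0,0,-1]],"grip":[0.42,0.42]}' 
python3 -m inch '{"angular":[[0,0,0],[0,0,0]],"translation":[[0,0,-0.5],[0,0,-0.7]],"grip":[0.42,0.42]}' 
) |grep -v rot
```

```text
clock: 21.45
tool_pos: [0.5434, -0.2308, 0.0361]
contact_force: [-0.1, -0.3, -0.1]
finger_gap: 0.0409
clock: 21.7
tool_pos: [0.5436, -0.2309, 0.0349]
contact_force: [0.1, -0.4, -0.4]
finger_gap: 0.0412
clock: 21.95
tool_pos: [0.5435, -0.2308, 0.0338]
contact_force: [0.5, 0.7, -0.3]
finger_gap: 0.0411
clock: 22.2
tool_pos: [0.5435, -0.2308, 0.0331]
contact_force: [0.2, -0.1, -1.1]
finger_gap: 0.0409
```

```bash
(python3 -m inch '{"angular":[[0,0,0],[0,0,0]],"translation":[[0,0,-0.4],[0,0,-0.7]],"grip":[0.42,0.42]}' 
python3 -m inch '{"angular":[[0,0,0],[0,0,0]],"translation":[[0,0,-0.4],[0,0,-0.7]],"grip":[0.42,0.42]}' 
python3 -m inch '{"angular":[[0,0,0],[0,0,0]],"translation":[[0,0,-0.3],[0,0,-0.5]],"grip":[0.42,0.42]}' 
) |grep -v rot
```

```text
clock: 22.45
tool_pos: [0.5435, -0.2308, 0.0324]
contact_force: [0.2, 1.0, -0.6]
finger_gap: 0.0411
clock: 22.7
tool_pos: [0.5435, -0.2308, 0.0316]
contact_force: [1.1, -0.6, -0.4]
finger_gap: 0.0416
clock: 22.95
tool_pos: [0.5435, -0.2308, 0.0315]
contact_force: [-2.2, 0.5, 5.0]
finger_gap: 0.0409
```

Contact came at TCP z = 0.0315, where I expected it. Releasing and withdrawing.

```bash
(python3 -m inch '{"angular":[[0,0,0],[0,0,0],[0,0,0],[0,0,0],[0,0,0]],"translation":[[0,0,0],[0,0,0],[0,0,0.5],[0,0,1],[0,0,1]],"grip":[0.5,0.54,0.6,0.66,0.7]}' 20
python3 -m inch '{"angular":[[0,0,0],[0,0,0],[0,0,0],[0,0,0],[0,0,0],[0,0,0],[0,0,0],[0,0,0]],"translation":[[0,0,8],[0,0,20],[0,0,40],[0,0,70],[0,0,110],[0,0,150],[0,0,180],[0,0,190]],"grip":[0.7,0.7,0.7,0.7,0.7,0.7,0.7,0.7]}' 
python3 -m inch '{"angular":[[0,0,0],[0,0,0],[0,0,0],[0,0,0]],"translation":[[-15,-30,0],[-40,-85,0],[-65,-140,0],[-90,-180,0]],"grip":[0.7,0.7,0.7,0.7]}' 
) |grep -v rot
python3 - <<'E'
from h import *
a=[]
for n in("scene","top"):
    d=vision.snapshot(n);np.savez(n+"6.npz",**d)
    u,v=proj(d,(.5435,-.231,.02));u=int(u);v=int(v)
    a.append(cv2.resize(d["img"][max(v-60,0):v+60,u-60:u+60,::-1],(400,400),interpolation=cv2.INTER_CUBIC))
    cv2.imwrite(f"pics/{n}6.png",d["img"][:,:,::-1])
    W=cloud(d);m=(d["depth"]>0)&(np.hypot(W[...,0]-.543,W[...,1]+.231)<.05)&(W[...,2]>.03)&(W[...,2]<.06);print(n,m.sum(),W[m].mean(0),W[m][:,2].max())
cv2.imwrite("pics/c6.png",np.hstack(a))
E
```

```text
clock: 23.58
tool_pos: [0.5435, -0.2308, 0.0322]
contact_force: [-0.7, 0.2, -1.3]
finger_gap: 0.0599
clock: 24.58
tool_pos: [0.5443, -0.2314, 0.2257]
contact_force: [-0.3, -0.4, 0.2]
finger_gap: 0.0599
clock: 25.08
tool_pos: [0.4521, -0.4125, 0.2214]
contact_force: [1.0, -0.2, 0.2]
finger_gap: 0.06
scene 114 [ 0.54980017 -0.22778447  0.0350888 ] 0.03936076167893132
top 175 [ 0.54147229 -0.23063059  0.03741368] 0.04557939507125952
```

View pics/c6.png

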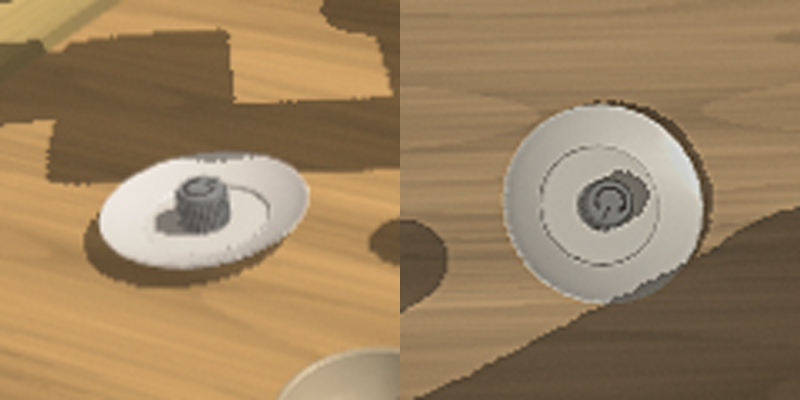

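View pics/scene6.png

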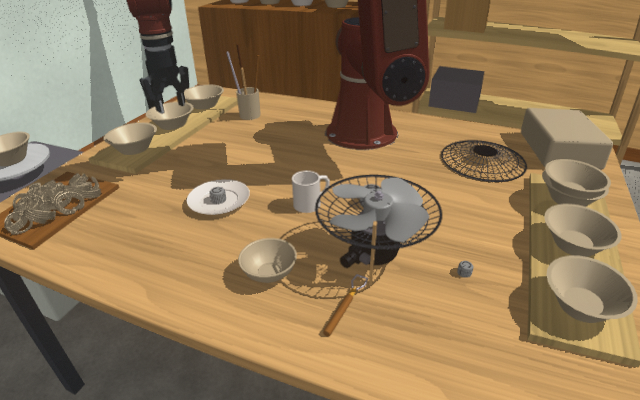

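The spinner stands upright, engraved face up, in the middle of the saucer: (205,205) in the scene crop and (607,202) in the top crop. Its top is about 37 mm above the bench, as expected. The arm is clear at z = 0.22 m and the other things look unmoved.

```bash
python3 -m inch '{"angular":[[0,0,0],[0,0,0]],"translation":[[0,0,0],[0,0,0]],"grip":[0.7,0.7]}' | head -2
python3 -c "
from bench import job
print(job.job_done())"
```

```text
clock: 25.42
tool_pos: [0.4541, -0.4097, 0.2221]
the job is handed in; nothing more can be done
None
```

The spinner is off the shaft and standing engraved face up in the saucer, and I handed the job in at 25.4 s with no verdict reported.

- **Unscrewing:** I centred the jaws on the spinner by feel, then turned it about 275° clockwise. The gripper rose with the thread, about 10 to 11 mm a turn. A light lift then met no resistance, and I raised it clear. The wrist readings I took stayed under about 8 N throughout; the spinner–shaft and blade forces were not measured directly.
- **Placing:** I set it down with about 5 N of touch on the floor, at the height I expected. The last pictures show its top about 37 mm above the bench and its middle within a few millimetres of the saucer's middle.
- **Other things:** The saucer, bowl, mug and loop tool look unmoved by eye; I did not measure them again. The arm is clear of everything.
- **Disagreement:** The two cameras' estimates of where the spinner stood on the shaft differed by 6 to 11 mm in x, because the scene view also picked up the spinner's side. I used the top view, then corrected it by about 2 mm by touch. The scene view was likewise about 8 mm off in x in the final check on the saucer.

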